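# Assemble the hand press for leaf samples

## Task

Put the leaf-sample press together: first set the tapered strainer cup upright into the bowl of the press body, then the cone plunger into the strainer cup. Push down on the plunger until plunger and cup have both gone fully home, and only then fit the T-handle, square bore down, all the way onto the plunger's square stub. Let go of everything and do not tip over the two open sample cups standing by.

Things in the scene. Friction and masses are not known exactly. Their poses are not given: they have to be found in the camera images.
- bowl_rim (a point): Centre of the mouth of the press body's tapered bowl, at rim height, 60 mm over the worktop; z up. The press body is fixed: grey foot plate 116 x 96 x 10 mm with a round metal body 80 mm across. The bowl is 52 mm wide at the rim, 0.4 mm narrower per mm of depth, 44 mm deep; a lift pad lies inside (see joint).
- lift_pad (a joint): Travel (m) of the steel pad, 29 mm across, at the bottom of the bowl. Near 0 = up, its top 28 mm below the rim; grows as it is pushed down. No spring, only about 5 N of drag: it carries cup and plunger up to 8 mm too high, goes down when pushed with 6 to 12 N and stays down. About 0.008 with the cup home.
- strainer_mid (a point): Centre, half-way up, of the strainer cup: loose open steel cup, 58 mm tall, 0.07 kg, upright, z up. Lower 36 mm: outside cone, 34 mm wide at the foot, 48 at its top. Upper 22 mm: straight collar 60 mm wide, to grip. Inside: one cone 49 mm wide at the top, 27 at the bottom, 55 deep. Home, the collar rests on the rim and this point is 7 mm below bowl_rim (about 1 mm above it with the pad up).
- plunger_mid (a point): Centre, half-way up, of the loose pale plunger, 83 mm tall, 0.09 kg, upright, z up. From below: cone 44 tall, 28 wide at the foot, 46 at its top; flange 56 wide, 5 thick; round boss 28 wide, 18 tall, to grip; steel stub 14 mm square (faces square to x, y), 16 tall, its top 5 mm tapering to 10. Home, the flange rests on the collar, this point 19.5 mm above bowl_rim (about 27.5 with the pad up).
- stub_top (a point): Centre of the top end of the plunger's square stub, the place to push down on; 61 mm above bowl_rim when all is home (about 69 mm with the pad up). Same axes as plunger_mid.
- handle_mid (a point): Centre, half-way up, of the loose dark T-handle, 38 mm tall, 0.06 kg, bore down, z up. Lower 18 mm: hub 28 x 28 mm with a bore 18 mm square and 18 deep, open below, sides along x, y. Upper 20 mm: flat cross-bar, 72 mm along x, 16 wide along y, to grip across. Any quarter turn fits. Fully on, the hub stands on the boss, this point 64 mm above bowl_rim (16 higher if the square has not entered).
- sample_cup_a: bystander: clear open sample cup, 50 mm wide, 87 mm tall, loose; origin at the centre of its underside, z up. Must not be tipped.
- sample_cup_b: bystander: the other clear open sample cup, same size and origin. Must not be tipped.
Not all that is in view belongs to the job. Leave any green or orange look-alike of the part that bears plunger_mid alone.

How it is judged:
On the way, in this order (a step that is already met when the one before it is completed fails the run):
1. the strainer cup stands upright in the bowl, resting on the pad or lower (z of strainer_mid in the frame of bowl_rim below 0.005 m and horizontal distance between strainer_mid and bowl_rim below 0.007 m and angle between strainer_mid's own z axis and vertical below 0.12 rad), for 0.2 s.
2. the plunger is in the strainer cup and both have been pushed home (z of strainer_mid in the frame of bowl_rim below -0.004 m and horizontal distance between strainer_mid and bowl_rim below 0.005 m and angle between each of strainer_mid, plunger_mid's own z axis and vertical below 0.07 rad and z of plunger_mid in the frame of bowl_rim below 0.0235 m and horizontal distance between plunger_mid and bowl_rim below 0.006 m), for 0.2 s.
3. the T-handle is fully on the square stub (z of handle_mid in the frame of bowl_rim below 0.069 m and horizontal distance between handle_mid and plunger_mid below 0.006 m and angle between handle_mid's own z axis and vertical below 0.1 rad), for 0.2 s.
At the end, for the whole second after the job is handed in: Cup home in the bowl (within 3 mm of collar on rim, 5 mm off axis, tilt under 0.07 rad), plunger home in the cup (within 4 mm of its lowest height, 6 mm off axis, tilt under 0.07 rad), T-handle on the stub, hub down (within 5 mm of its lowest height, 6 mm off axis, tilt under 0.1 rad) (all of step 2 and all of step 3); the robot touches nothing.
It fails at once if a sample cup is tipped over (angle between any of sample_cup_a, sample_cup_b's own z axis and vertical above 0.5 rad).
It also fails if it takes over 72 s, if anything falls off the work surface, if the arm or the gripper's body presses on something with over 40 N, if the wrist force passes 120 N, or if a joint passes its speed limit or range.

## Robot

A 7-joint arm with a two-finger parallel gripper is mounted at the origin on a cart in front of the work surface, level with it; the furniture and walls round the work are solid. World frame = base frame: x ahead of the robot, y to its left, z up, the work surface at z = 0. Lengths are in m, angles in rad, forces in N, time in s.
With the tool pointing down it reaches from about 0.425 to 0.8 m from the base axis. Payload 8.3 kg.
Tool frame: the origin (TCP) lies midway between the tips of the shut fingers; the grasp point (between the pads) lies 19 mm behind it; z points along the fingers, y is the direction in which the jaws open and shut (so a half turn about z gives the same grasp; the last joint's range is limited). The gripper opens to 85 mm and grips with 20 to 120 N. Pads are 22 mm wide; open, the fingers measure 114 mm over their backs; the gripper's body (76 mm by 85 mm) begins 54 mm behind the grasp point. The pads swing forward as they close: fully open they stand 13 mm farther back than shut.
Start: joints at [-1.289, 0.383, 0.016, 1.37, -0.006, 1.388, -0.046], TCP at [0.211, 0.588, 0.231] pointing down, gripper open.
Joint ranges: [-2.95, 2.95], [-0.25, 2.06], [-1.52, 1.56], [0.18, 2.33], [-1.44, 4.58], [0.02, 2.06], [-3.01, 3.01]. Speed limits (rad/s): [2.39, 2.39, 3.01, 3.01, 3.14, 3.14, 3.14].

## Interface

Orientations are given as a rotation vector (axis times angle).
In Python, from cell import ctrl, get_image, camera_params gives the robot as it stands.
- The arm moves only by the shell command python3 -m jog 'ROWS' [FORCE]. ROWS is JSON, a list of rows, each an object with "dp": the shift along the world's x, y, z in units of 25 mm (1.0 is 25 mm), a list of three; "twist": the turn, a rotation vector about the world's x, y, z in units of 10 degrees (1.0 is 10 degrees), a list of three; "hand": the finger opening in mm, from 0 to 85.4. In form: [{"dp": [tx, ty, tz], "twist": [wx, wy, wz], "hand": hand}, ...]. A call has 1 to 12 rows; each row shifts and turns the commanded pose from where the row before left it; what a row does not reach is not made up. A row lasts 1/8 s, in which the tool goes at most 62.5 mm and 10.7 degrees, less where a joint would pass 70% of its speed; a pose out of reach is approached as far as the arm can. A call is refused whole if a number of a shift passes 1 or a number of a turn 1, either way. A call with a gripper value outside its range is refused whole. The fingers move at their own pace and stop on an object; FORCE is the grip in N (left out, the last holds). Time passes only in rows, so rows that do not move let the fingers close. It gives the time, the measured TCP pose, the force and the opening at its end, in the units of the state.
- ctrl.read_state(): the state, without advancing time (a new reading comes with each control period).
- get_image(name): name is "scene" or "side" or "wrist"; returns (picture, depth): 384x512x3 uint8, blue, green, red; 384x512 float32, m along the optical axis (not along the pixel's ray), 0 where there is no reading.
- camera_params(name): a dict with "camera_matrix" (3x3 intrinsics, pixels), "R" (3x3) and "t" (3): a world point X has camera coordinates R X + t; the wrist camera has in their place "T_tool_cam" (4x4, takes a point from camera to tool coordinates, whose origin is the TCP and whose axes are the flange's). Camera axes: x right, y down, z forward; pixel columns grow to the right and rows downward; lengths in m; the calibration is good to about 2 mm. A picture is of the moment at which its call begins: read the wrist's pose just before it. camera_params takes no time and is no camera call.
- ctrl.job_done(): hands the job in, once; it reports no verdict.
The state is a dict: "time_s": time; "joint_pos": joint angles; "joint_vel": joint speeds; "joint_efforts": joint torques, N m; "ee_pos": TCP position; "tool_rot": TCP orientation; "force": force on the tool from outside, world axes, zero at the start; "ft_torque": the same for the moment, N m; "gripper_width": opening from 0.0 (shut) to 1.0 (fully open).
Only numpy, scipy, OpenCV 4.12 (cv2) and the standard library are available. Lean on these libraries where they do the work, as an engineer would, in place of code of your own. Each camera call takes 0.05 s, during which the arm holds its last target.

## Working session

There is one attempt and no reset: what is moved stays moved. The work goes in short steps, Python scripts to look and compute and a shell command to move; the robot and the scene stay as the last step left them, time stands still between calls to the robot, and variables do not carry over. Pictures are saved under pics/ and viewed, and the job is handed in when it is done.

```bash
ls; mkdir -p pics
cat > h.py <<'E'
import numpy as np, cv2
from cell import ctrl,get_image,camera_params
def cam(n):
    p=camera_params(n);K=np.array(p["camera_matrix"])
    if n=="wrist":
        s=ctrl.read_state();T=np.eye(4);T[:3,:3]=cv2.Rodrigues(np.array(s["tool_rot"],float))[0];T[:3,3]=s["ee_pos"]
        M=T@np.array(p["T_tool_cam"]);R=M[:3,:3].T;t=-R@M[:3,3]
    else: R=np.array(p["R"]);t=np.array(p["t"])
    return K,R,t
def ray_plane(c,u,v,z):
    K,R,t=c;d=R.T@np.linalg.solve(K,[u,v,1.]);o=-R.T@t
    return o+d*(z-o[2])/d[2]
def cloud(c,dep):
    K,R,t=c;v,u=np.mgrid[:dep.shape[0],:dep.shape[1]]
    P=np.stack([(u-K[0,2])/K[0,0]*dep,(v-K[1,2])/K[1,1]*dep,dep],-1)
    return (P-t)@R
E
python3 - <<'E'
from h import *
for n in ["scene","side","wrist"]:
    c=cam(n);im,d=get_image(n);cv2.imwrite(f"pics/{n}0.png",im);np.savez(f"{n}0.npz",im=im,d=d,K=c[0],R=c[1],t=c[2]);print(n,-c[1].T@c[2],c[0][0,0])
s=ctrl.read_state();print(s)
E
```

```text
pics
scene [ 0.12851903 -0.90727023  0.50908169] 369.0652392127273
side [-0.1969468  -0.11230208  1.11097581] 458.1048734658037
wrist [0.13240068 0.61603076 0.37344795] 314.5101838945854
{'time_s': 0.15, 'joint_pos': array([-1.28891769,  0.38405983,  0.01640021,  1.37088221, -0.00633726,
        1.38817149, -0.04648233]), 'joint_vel': array([ 2.22871037e-04, -2.61353683e-04, -2.29628276e-04, -4.94816793e-03,
        1.84432987e-05, -1.02114247e-03, -7.94279109e-04]), 'joint_efforts': array([ 2.19151036e-03, -6.28150678e+01,  8.45783763e-01, -3.72166443e+01,
        1.67512422e-02,  1.08673077e-02, -6.77885737e-05]), 'ee_pos': array([0.2110799 , 0.58788621, 0.23051335]), 'tool_rot': array([-5.38771788e-01, -3.09477486e+00,  2.27474016e-03]), 'force': array([-0.22226568, -0.61446478,  0.09331554]), 'ft_torque': array([ 0.00239637,  0.04019813, -0.0030248 ]), 'gripper_width': 1.0007380767514602}
```

View pics/scene0.png

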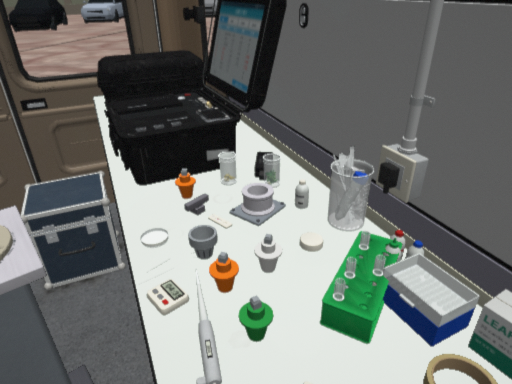

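View pics/side0.png

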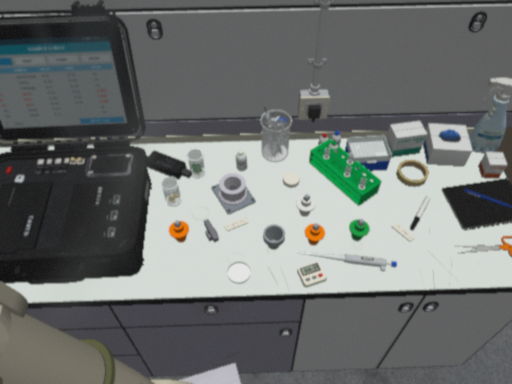

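View pics/wrist0.png

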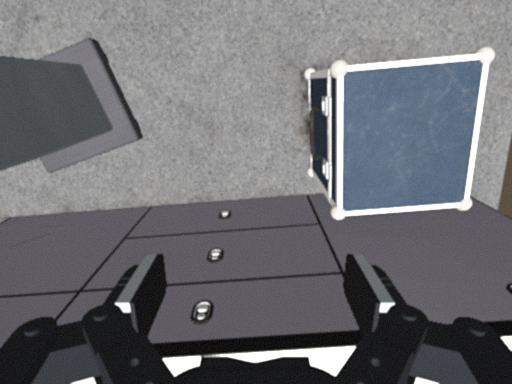

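Run:
```python
from h import *
S=np.load("side0.npz");c=(S["K"],S["R"],S["t"]);P=cloud(c,S["d"])
C=np.load("scene0.npz");cs=(C["K"],C["R"],C["t"]);Q=cloud(cs,C["d"])
im=S["im"]
a=cv2.resize(im[140:260,150:340],None,fx=4,fy=4,interpolation=cv2.INTER_CUBIC);cv2.imwrite("pics/sidecrop.png",a)
a=cv2.resize(C["im"][140:290,160:310],None,fx=4,fy=4,interpolation=cv2.INTER_CUBIC);cv2.imwrite("pics/scenecrop.png",a)
for n,u,v in [("body",233,184),("cup",274,235),("plunger",306,200),("flange",306,208),("handle",211,229),("sA",172,190),("sB",196,163),("orange",315,232),("or2",179,229),("green",360,228),("puck",291,180),("bottle",241,160),("beaker",275,135),("blk",168,165),("case",110,165)]:
    print(n,P[v,u].round(3))
print("table",P[250,330],Q[290,200])
```

```text
body [ 0.649 -0.291  0.03 ]
cup [ 0.445 -0.354  0.024]
plunger [ 0.498 -0.465  0.075]
flange [ 0.489 -0.463  0.05 ]
handle [ 0.507 -0.189  0.038]
sA [ 0.636 -0.111  0.085]
sB [ 0.722 -0.198  0.079]
orange [ 0.397 -0.453  0.065]
or2 [ 0.515 -0.104  0.064]
green [ 0.374 -0.575  0.064]
puck [ 0.621 -0.467  0.018]
bottle [ 0.715 -0.335  0.053]
beaker [ 0.716 -0.444  0.129]
blk [ 0.776 -0.117  0.037]
case [0.709 0.036 0.162]
table [ 3.66370845e-01 -4.92462443e-01  4.48755888e-04] [ 0.35903013 -0.44775988  0.0166058 ]
```

View pics/sidecrop.png

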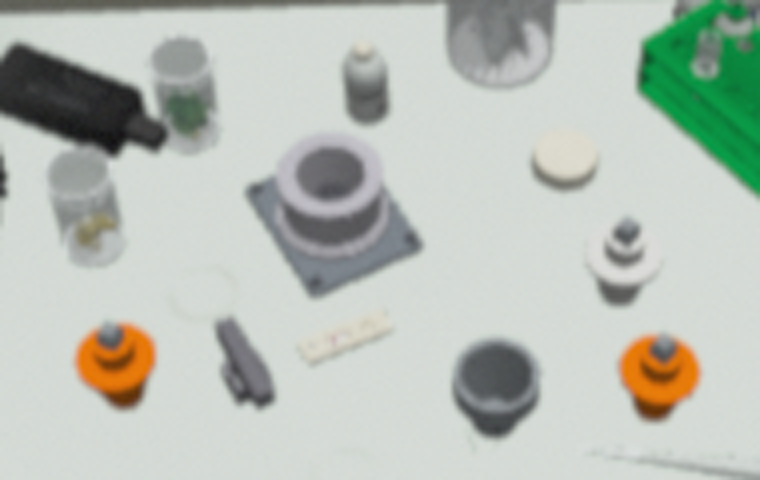

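View pics/scenecrop.png

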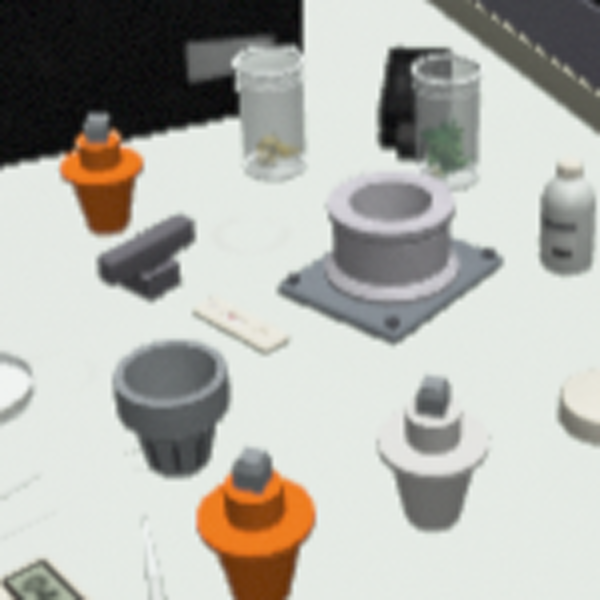

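Run:
```python
from h import *
def circ(p):
    A=np.c_[2*p[:,:2],np.ones(len(p))];s=np.linalg.lstsq(A,(p[:,:2]**2).sum(1),rcond=None)[0]
    return s[:2],np.sqrt(s[2]+s[:2]@s[:2])
for f in ("side0.npz","scene0.npz"):
    S=np.load(f);c=(S["K"],S["R"],S["t"]);P=cloud(c,S["d"]);P[S["d"]<=0]=9
    print(f)
    for n,x,y,z0,z1,r in [("body",.65,-.295,.055,.066,.06),("cup",.46,-.36,.052,.064,.045),("flange",.495,-.463,.045,.053,.04),("stub",.495,-.463,.07,.09,.03),("handle",.51,-.19,.03,.045,.06),("sA",.64,-.11,.07,.09,.04),("sB",.72,-.2,.07,.09,.04),("bottle",.715,-.335,.03,.09,.04)]:
        m=(np.hypot(P[...,0]-x,P[...,1]-y)<r)&(P[...,2]>z0)&(P[...,2]<z1);p=P[m]
        if len(p)<6: print(n,len(p));continue
        cc,rr=circ(p);w,V=np.linalg.eigh(np.cov(p[:,:2].T))
        print(n,len(p),"mean",p.mean(0).round(4),"mid",((p.min(0)+p.max(0))/2).round(4),"ext",(p.max(0)-p.min(0)).round(3),"circ",cc.round(4),rr.round(4),"ang",np.degrees(np.arctan2(V[1,1],V[0,1])).round(1))
    m=(P[...,2]>.1)&(P[...,0]<.85)&(P[...,0]>.3)&(P[...,1]>-.3)&(P[...,1]<.3);p=P[m]
    print("tall",p.min(0),p.max(0))
```

```text
side0.npz
body 287 mean [ 0.631  -0.2848  0.0599] mid [ 0.6303 -0.2836  0.0605] ext [0.078 0.079 0.011] circ [ 0.6286 -0.2838] 0.0326 ang 50.4
cup 86 mean [ 0.4442 -0.3528  0.0574] mid [ 0.438  -0.3481  0.0576] ext [0.04  0.056 0.011] circ [ 0.4301 -0.347 ] 0.0255 ang 67.7
flange 157 mean [ 0.4996 -0.4648  0.0494] mid [ 0.5049 -0.4676  0.0493] ext [0.058 0.054 0.007] circ [ 0.5055 -0.4675] 0.0224 ang 64.8
stub 40 mean [ 0.5026 -0.4664  0.0782] mid [ 0.5018 -0.4665  0.0782] ext [0.021 0.02  0.016] circ [ 0.5031 -0.4669] 0.0069 ang 62.6
handle 136 mean [ 0.504  -0.188   0.0374] mid [ 0.5059 -0.1884  0.0371] ext [0.07  0.027 0.014] circ [ 0.5051 -0.1896] 0.0217 ang -168.7
sA 92 mean [ 0.6496 -0.1074  0.0811] mid [ 0.658  -0.107   0.0803] ext [0.044 0.048 0.019] circ [ 0.6613 -0.1068] 0.0227 ang 105.6
sB 70 mean [ 0.7317 -0.1983  0.0806] mid [ 0.7383 -0.1996  0.0804] ext [0.033 0.048 0.019] circ [ 0.7469 -0.1994] 0.0222 ang 86.9
bottle 136 mean [ 0.7216 -0.337   0.054 ] mid [ 0.7243 -0.3382  0.0554] ext [0.03  0.034 0.049] circ [ 0.7249 -0.3379] 0.0115 ang 82.1
tall [ 0.4184432  -0.29933
[... 509 characters left out ...]
0.5059 -0.47    0.0774] ext [0.02  0.016 0.014] circ [ 0.5055 -0.4698] 0.0064 ang 177.6
handle 138 mean [ 0.5042 -0.1929  0.0356] mid [ 0.5082 -0.1917  0.0347] ext [0.072 0.024 0.009] circ [ 0.5051 -0.1894] 0.0216 ang -170.3
sA 128 mean [ 0.6546 -0.112   0.0788] mid [ 0.6562 -0.1079  0.0791] ext [0.037 0.051 0.018] circ [ 0.6622 -0.1081] 0.0227 ang 81.5
sB 106 mean [ 0.736  -0.2064  0.0791] mid [ 0.739  -0.2013  0.0788] ext [0.031 0.05  0.017] circ [ 0.7477 -0.2012] 0.0225 ang 83.6
bottle 215 mean [ 0.7231 -0.346   0.0511] mid [ 0.7254 -0.3414  0.0523] ext [0.03  0.031 0.044] circ [ 0.7255 -0.3436] 0.0111 ang 134.5
tall [ 0.42028406 -0.09839569  0.10001429] [0.84998959 0.29964671 0.46812343]
```

Run:
```python
from h import *
for f in ("side0.npz","scene0.npz"):
    S=np.load(f);c=(S["K"],S["R"],S["t"]);P=cloud(c,S["d"]);P[S["d"]<=0]=-9
    for x in np.arange(.3,.9,.05):
        print(x.round(2),[round(float(P[...,2][(abs(P[...,0]-x)<.025)&(abs(P[...,1]-y)<.05)].max(initial=-1)),2) for y in np.arange(-.2,.6,.1)])
```

```text
0.3 [0.01, -0.0, -1.0, -1.0, -1.0, -1.0, -1.0, -1.0]
0.35 [0.02, 0.01, 0.01, -1.0, -1.0, -1.0, -1.0, -1.0]
0.4 [0.02, 0.01, 0.17, 0.17, 0.01, -1.0, -1.0, -1.0]
0.45 [0.04, 0.01, 0.17, 0.17, 0.17, 0.17, -1.0, -1.0]
0.5 [0.04, 0.09, 0.17, 0.17, 0.17, 0.17, 0.08, -1.0]
0.55 [0.04, 0.09, 0.17, 0.16, 0.17, 0.17, -1.0, -1.0]
0.6 [0.06, 0.01, 0.17, 0.16, 0.17, 0.17, -1.0, -1.0]
0.65 [0.06, 0.17, 0.17, 0.16, 0.17, 0.17, -1.0, -1.0]
0.7 [0.09, 0.17, 0.17, 0.17, 0.17, 0.17, -1.0, -1.0]
0.75 [0.09, 0.23, 0.19, 0.17, 0.16, 0.17, -1.0, -1.0]
0.8 [0.04, 0.43, 0.38, 0.26, 0.2, 0.17, -1.0, -1.0]
0.85 [0.51, 0.51, 0.53, 0.47, 0.36, 0.28, -1.0, -1.0]
0.9 [0.51, 0.53, 0.53, 0.51, 0.51, 0.35, -1.0, -1.0]
0.3 [0.0, 0.0, -0.8, -0.79, -0.79, -0.79, -0.79, -0.79]
0.35 [0.01, 0.0, 0.0, -0.79, -0.79, -0.79, -0.79, -0.79]
0.4 [0.01, 0.0, 0.16, 0.16, 0.0, -0.79, -0.79, -0.79]
0.45 [0.04, 0.0, 0.16, 0.16, 0.16, 0.11, 0.0, -0.79]
0.5 [0.04, 0.08, 0.16, 0.16, 0.17, 0.17, 0.17, 0.0]
0.55 [0.04, 0.08, 0.16, 0.16, 0.17, 0.17, 0.17, 0.0]
0.6 [0.06, 0.0, 0.16, 0.16, 0.17, 0.17, 0.16, -1.0]
0.65 [0.06, 0.16, 0.16, 0.16, 0.17, 0.17, 0.16, -1.0]
0.7 [0.09, 0.16, 0.16, 0.16, 0.17, 0.22, 0.22, -1.0]
0.75 [0.09, 0.22, 0.18, 0.17, 0.16, 0.22, 0.16, -1.0]
0.8 [0.0, 0.41, 0.35, 0.24, 0.19, 0.16, 0.16, -1.0]
0.85 [0.47, 0.47, 0.47, 0.43, 0.35, 0.25, -1.0, -1.0]
0.9 [0.47, 0.47, 0.46, 0.46, 0.46, 0.44, -1.0, -1.0]
```

```bash
python3 -m jog '[{"dp":[0.7,-0.9,0.5],"twist":[0,0,-0.4],"hand":85},{"dp":[0.7,-0.9,0.5],"twist":[0,0,-0.4],"hand":85}]' 60; python3 -c "
from h import *
print(ctrl.read_state()['joint_pos'].round(3))"
```

```text
time_s: 0.4
ee_pos: [0.2467, 0.5422, 0.2562]
tool_rot: [-0.757, -3.049, 0.002]
force: [0.4, -0.6, -0.6]
gripper_width: 0.993
[-1.242  0.31   0.058  1.415 -0.018  1.419 -0.1  ]
```

```bash
python3 -m jog '[{"dp":[0.7,-0.98,0.2],"twist":[0,0,-0.33],"hand":85},{"dp":[0.7,-0.98,0.2],"twist":[0,0,-0.33],"hand":85},{"dp":[0.7,-0.98,0.2],"twist":[0,0,-0.33],"hand":85},{"dp":[0.7,-0.98,0.2],"twist":[0,0,-0.33],"hand":85},{"dp":[0.7,-0.98,0.1],"twist":[0,0,-0.33],"hand":85},{"dp":[0.7,-0.98,0.1],"twist":[0,0,-0.33],"hand":85},{"dp":[0.7,-0.98,0.1],"twist":[0,0,-0.33],"hand":85},{"dp":[0.7,-0.98,0.1],"twist":[0,0,-0.33],"hand":85},{"dp":[0.6,-0.98,0.1],"twist":[0,0,-0.33],"hand":85},{"dp":[0.6,-0.98,0.1],"twist":[0,0,-0.33],"hand":85},{"dp":[0.5,-0.98,0],"twist":[0,0,-0.33],"hand":85},{"dp":[0.4,-0.98,0],"twist":[0,0,-0.33],"hand":85}]'; python3 -c "
from h import *
print(ctrl.read_state()['joint_pos'].round(3))"
```

```text
time_s: 1.9
ee_pos: [0.4394, 0.2475, 0.2912]
tool_rot: [-1.747, -2.611, 0.0]
force: [-0.7, -0.1, 0.2]
gripper_width: 0.996
[-0.898  0.094  0.351  1.603 -0.032  1.451 -0.154]
```

```bash
python3 -m jog '[{"dp":[0.1,-1,0],"twist":[0,0,-0.25],"hand":85},{"dp":[0.1,-1,0],"twist":[0,0,-0.25],"hand":85},{"dp":[0.1,-1,0],"twist":[0,0,-0.25],"hand":85},{"dp":[0,-1,0],"twist":[0,0,-0.25],"hand":85},{"dp":[0,-1,0],"twist":[0,0,-0.25],"hand":85},{"dp":[0,-1,0],"twist":[0,0,-0.25],"hand":85},{"dp":[0,-1,0],"twist":[0,0,-0.25],"hand":85},{"dp":[0,-1,0],"twist":[0,0,-0.25],"hand":85},{"dp":[0,-1,0],"twist":[0,0,-0.25],"hand":85},{"dp":[0,-1,0],"twist":[0,0,-0.25],"hand":85},{"dp":[0,-1,0],"twist":[0,0,-0.25],"hand":85},{"dp":[0,-1,0],"twist":[0,0,-0.25],"hand":85}]'; python3 -m jog '[{"dp":[0,-1,0],"twist":[0,0,-0.25],"hand":85},{"dp":[0,-1,0],"twist":[0,0,-0.25],"hand":85},{"dp":[0,-1,0],"twist":[0,0,-0.25],"hand":85},{"dp":[0,-1,0],"twist":[0,0,-0.25],"hand":85},{"dp":[0,-1,0],"twist":[0,0,-0.25],"hand":85},{"dp":[-0.1,-1,-0.2],"twist":[0,0,-0.25],"hand":85},{"dp":[-0.1,-0.8,-0.5],"twist":[0,0,-0.25],"hand":85},{"dp":[-0.1,-0.6,-0.7],"twist":[0,0,-0.25],"hand":85},{"dp":[-0.1,-0.4,-0.8],"twist":[0,0,-0.25],"hand":85},{"dp":[-0.1,-0.2,-0.8],"twist":[0,0,-0.25],"hand":85},{"dp":[0,0,0],"twist":[0,0,-0.25],"hand":85}]';python3 - <<'E'
from h import *
c=cam("wrist");im,d=get_image("wrist");cv2.imwrite("pics/w1.png",im);np.savez("w1.npz",im=im,d=d,K=c[0],R=c[1],t=c[2])
print(ctrl.read_state()['joint_pos'].round(3),-c[1].T@c[2])
E
```

```text
time_s: 3.4
ee_pos: [0.4462, -0.0525, 0.2913]
tool_rot: [-2.362, -2.071, -0.0]
force: [0.8, -0.4, -0.1]
gripper_width: 0.998
time_s: 4.78
ee_pos: [0.4321, -0.2507, 0.2134]
tool_rot: [-2.785, -1.448, 0.005]
force: [-0.4, -1.1, 0.5]
gripper_width: 0.994
[-0.343  0.157  0.903  1.761 -0.127  1.288 -0.023] [ 0.481452   -0.18245624  0.35636405]
```

View pics/w1.png

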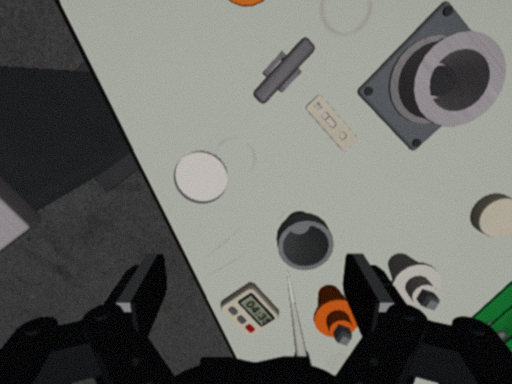

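```bash
cat > meas.py <<'E'
from h import *
import sys
def circ(p):
    A=np.c_[2*p[:,:2],np.ones(len(p))];s=np.linalg.lstsq(A,(p[:,:2]**2).sum(1),rcond=None)[0]
    return s[:2],np.sqrt(s[2]+s[:2]@s[:2])
def run(f):
    S=np.load(f);c=(S["K"],S["R"],S["t"]);P=cloud(c,S["d"]);P[S["d"]<=0]=9
    for n,x,y,z0,z1,r in [("body",.629,-.285,.056,.066,.05),("cup",.43,-.348,.053,.064,.045),("flange",.505,-.468,.045,.053,.04),("stub",.505,-.468,.079,.09,.03),("handle",.505,-.19,.033,.045,.06)]:
        m=(np.hypot(P[...,0]-x,P[...,1]-y)<r)&(P[...,2]>z0)&(P[...,2]<z1);p=P[m]
        if len(p)<6: print(n,len(p));continue
        m8=m.astype(np.uint8);cs,_=cv2.findContours(m8,cv2.RETR_EXTERNAL,cv2.CHAIN_APPROX_NONE);q=max(cs,key=len)[:,0]
        z=np.median(p[:,2]);w=np.array([ray_plane(c,u,v,z) for u,v in q])
        cc,rr=circ(w);rect=cv2.minAreaRect((w[:,:2]*1000).astype(np.float32))
        print(n,len(p),"z",z.round(4),"outer circ",cc.round(4),rr.round(4),"rect",np.round(rect[0],1),np.round(rect[1],1),round(rect[2],1))
if __name__=="__main__": run(sys.argv[1])
E
python3 meas.py w1.npz
```

```text
body 4389 z 0.0605 outer circ [ 0.6291 -0.2839] 0.0398 rect [ 629.  -283.7] [79.9 80.2] 16.8
cup 1033 z 0.0582 outer circ [ 0.431  -0.3468] 0.0299 rect [ 430.7 -346.8] [61.4 58.8] 82.9
flange 946 z 0.0496 outer circ [ 0.5081 -0.4661] 0.0237 rect [ 509.6 -464.8] [49. 54.] 3.0
stub 163 z 0.083 outer circ [ 0.5065 -0.4662] 0.0079 rect [ 506.7 -466. ] [14.2 16.2] 37.0
handle 1326 z 0.0381 outer circ [ 0.5087 -0.1891] 0.0244 rect [ 508.5 -189.1] [70.7 15.8] 11.2
```

```bash
python3 -m jog '[{"dp":[0,-1,0],"twist":[0,0,0],"hand":85},{"dp":[0,-1,-0.5],"twist":[0,0,0],"hand":85},{"dp":[0,-1,-1],"twist":[0,0,0],"hand":85},{"dp":[-0.05,-0.85,-1],"twist":[0,0,0],"hand":85},{"dp":[0,0,-1],"twist":[0,0,0],"hand":85},{"dp":[0,0,-1],"twist":[0,0,0],"hand":85},{"dp":[0,0,-0.5],"twist":[0,0,0],"hand":85},{"dp":[0,0,0],"twist":[0,0,0],"hand":85}]'
python3 - <<'E'
from h import *
s=ctrl.read_state();print(s['ee_pos'],s['joint_pos'].round(3))
E
```

```text
time_s: 5.82
ee_pos: [0.4319, -0.3467, 0.0904]
tool_rot: [-2.783, -1.454, 0.002]
force: [0.2, -0.8, -0.2]
gripper_width: 0.998
[ 0.43193873 -0.34667447  0.09036801] [-0.049  0.456  0.856  1.779 -0.384  1.086  0.332]
```

```bash
python3 -m jog '[{"dp":[-0.03,0,-0.9],"twist":[0,0,0],"hand":85},{"dp":[0,0,-0.9],"twist":[0,0,0],"hand":85},{"dp":[0,0,-0.75],"twist":[0,0,0],"hand":85},{"dp":[0,0,0],"twist":[0,0,0],"hand":85},{"dp":[0,0,0],"twist":[0,0,0],"hand":50},{"dp":[0,0,0],"twist":[0,0,0],"hand":50},{"dp":[0,0,0],"twist":[0,0,0],"hand":50},{"dp":[0,0,0],"twist":[0,0,0],"hand":50},{"dp":[0,0,0],"twist":[0,0,0],"hand":50}]' 50
python3 - <<'E'
from h import *
im,d=get_image("wrist");cv2.imwrite("pics/w2.png",im)
im,d=get_image("scene");cv2.imwrite("pics/s2.png",cv2.resize(im[150:320,120:340],None,fx=3,fy=3))
E
```

```text
time_s: 6.95
ee_pos: [0.4324, -0.3478, 0.029]
tool_rot: [2.783, 1.453, 0.002]
force: [-1.3, 0.4, 6.3]
gripper_width: 0.691
```

View pics/s2.png

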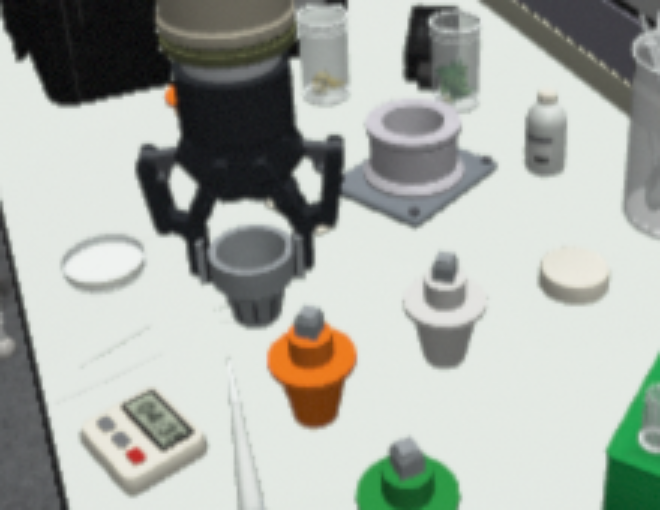

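View pics/w2.png

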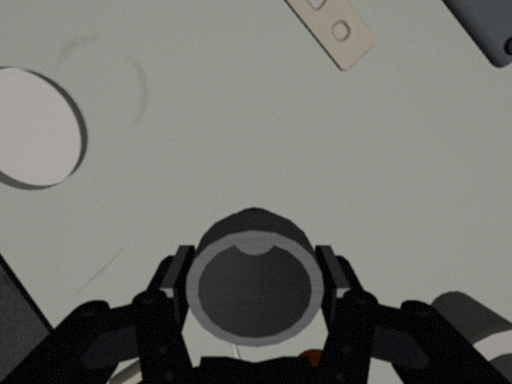

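```bash
python3 -m jog '[{"dp":[0,0,0.6],"twist":[0,0,0],"hand":50},{"dp":[0,0,1],"twist":[0,0,0],"hand":50},{"dp":[0,0,1],"twist":[0,0,0],"hand":50},{"dp":[0,0,1],"twist":[0,0,0],"hand":50},{"dp":[0.6,0.2,0.4],"twist":[0,0,0.19],"hand":50},{"dp":[1,0.3,0],"twist":[0,0,0.19],"hand":50},{"dp":[1,0.3,0],"twist":[0,0,0.19],"hand":50},{"dp":[1,0.3,0],"twist":[0,0,0.19],"hand":50},{"dp":[1,0.3,0],"twist":[0,0,0.19],"hand":50},{"dp":[1,0.3,0],"twist":[0,0,0.19],"hand":50},{"dp":[1,0.4,0],"twist":[0,0,0.19],"hand":50},{"dp":[0.6,0.3,0],"twist":[0,0,0.19],"hand":50}]' 50; python3 -m jog '[{"dp":[0.6,0.15,0],"twist":[0,0,0],"hand":50},{"dp":[0,0,0],"twist":[0,0,0],"hand":50}]'
python3 - <<'E'
from h import *
c=cam("wrist");im,d=get_image("wrist");cv2.imwrite("pics/w3.png",im);np.savez("w3.npz",im=im,d=d,K=c[0],R=c[1],t=c[2])
im,d=get_image("scene");cv2.imwrite("pics/s3.png",cv2.resize(im[110:280,150:370],None,fx=3,fy=3))
print(ctrl.read_state()['joint_pos'].round(3))
E
```

```text
time_s: 8.55
ee_pos: [0.6136, -0.285, 0.1267]
tool_rot: [-2.563, -1.815, -0.0]
force: [0.2, 0.2, -0.4]
gripper_width: 0.69
time_s: 8.8
ee_pos: [0.6277, -0.282, 0.1269]
tool_rot: [-2.565, -1.813, 0.0]
force: [0.0, 0.2, -0.2]
gripper_width: 0.691
[-0.069  0.673  0.724  1.34  -0.443  1.292  0.324]
```

View pics/s3.png

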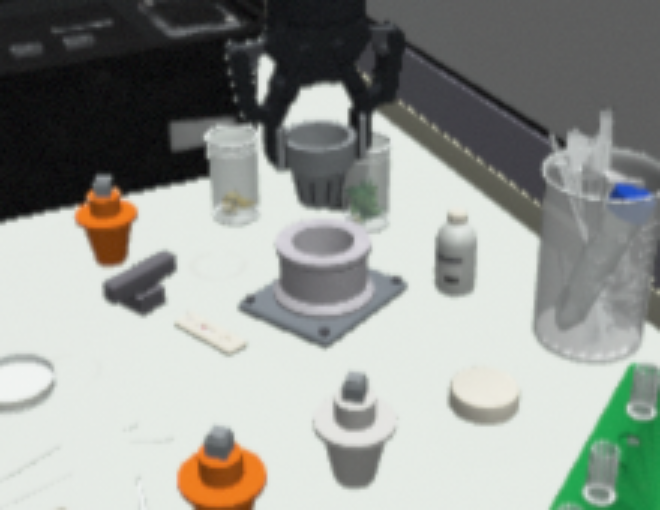

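View pics/w3.png

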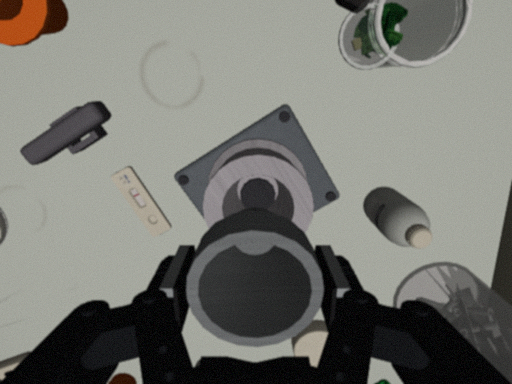

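Run:
```python
from h import *
from meas import circ
S=np.load("w3.npz");c=(S["K"],S["R"],S["t"]);P=cloud(c,S["d"])
roi=np.zeros(S["d"].shape,bool);roi[225:350,192:320]=1
p=P[roi];print(np.percentile(p[:,2],[1,50,90,99]))
m=roi&(P[...,2]>.147)&(P[...,2]<.165)
q=P[m];print(len(q),np.median(q[:,2]),q.min(0),q.max(0))
cv2.imwrite("pics/m3.png",m.astype(np.uint8)*255)
g=cv2.cvtColor(S["im"],cv2.COLOR_BGR2GRAY)
z=np.median(q[:,2])
cs,_=cv2.findContours(m.astype(np.uint8),cv2.RETR_CCOMP,cv2.CHAIN_APPROX_NONE)
for k in cs:
    if len(k)<60: continue
    w=np.array([ray_plane(c,u,v,z) for u,v in k[:,0]]);print(len(k),circ(w))
m=(abs(P[...,2]-.0605)<.004)&(np.hypot(P[...,0]-.629,P[...,1]+.284)<.045);print("body",circ(P[m]),m.sum(),P[m].min(0),P[m].max(0))
```

```text
[-0.00019531  0.14411556  0.15644408  0.15732738]
7164 0.1556801973562763 [ 0.59806354 -0.31356201  0.14700202] [ 0.65775251 -0.25323567  0.15793215]
384 (array([ 0.62852103, -0.28245822]), np.float64(0.030183784965190214))
286 (array([ 0.62948707, -0.2790865 ]), np.float64(0.020439664954783648))
body (array([ 0.63069382, -0.28297158]), np.float64(0.03268578106398872)) 3625 [ 0.59043446 -0.31374091  0.05650471] [ 0.6697187  -0.24480549  0.06283664]
```

View pics/m3.png

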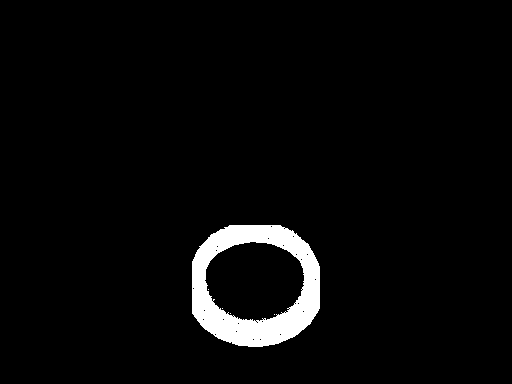

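```bash
python3 -m jog '[{"dp":[0.05,-0.05,-0.6],"twist":[0,0,0],"hand":50},{"dp":[0,0,-0.8],"twist":[0,0,0],"hand":50},{"dp":[0,0,-0.7],"twist":[0,0,0],"hand":50},{"dp":[0,0,-0.48],"twist":[0,0,0],"hand":50},{"dp":[0,0,0],"twist":[0,0,0],"hand":50}]'
python3 - <<'E'
from h import *
im,d=get_image("scene");cv2.imwrite("pics/s4.png",cv2.resize(im[110:280,150:370],None,fx=3,fy=3))
E
```

```text
time_s: 9.52
ee_pos: [0.6274, -0.2842, 0.0616]
tool_rot: [-2.567, -1.809, 0.002]
force: [0.4, -0.3, -0.3]
gripper_width: 0.692
```

View pics/s4.png

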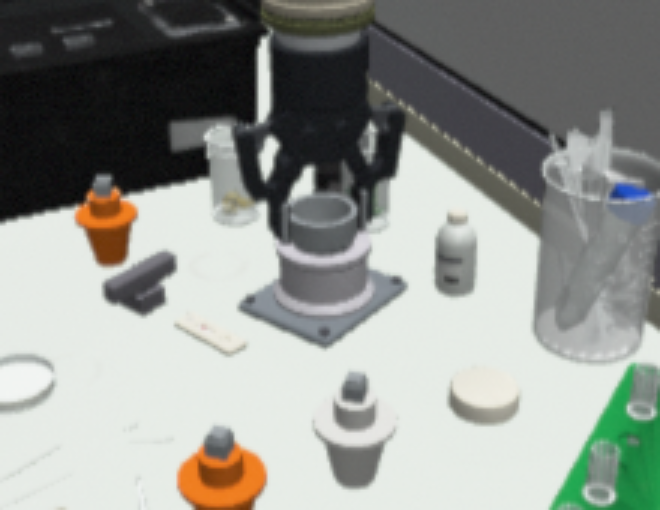

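```bash
python3 -m jog '[{"dp":[0,0,0],"twist":[0,0,0],"hand":64},{"dp":[0,0,0],"twist":[0,0,0],"hand":70},{"dp":[0,0,0],"twist":[0,0,0],"hand":78},{"dp":[0,0,0],"twist":[0,0,0],"hand":80},{"dp":[0,0,0.6],"twist":[0,0,0],"hand":80},{"dp":[0,0,1],"twist":[0,0,0],"hand":80},{"dp":[0,0,1],"twist":[0,0,0],"hand":80},{"dp":[0,0,1],"twist":[0,0,0],"hand":80},{"dp":[-0.3,-0.5,1],"twist":[0,0,0],"hand":80},{"dp":[-0.6,-1,0],"twist":[0,0,-0.3],"hand":70},{"dp":[-0.6,-1,0],"twist":[0,0,-0.3],"hand":60}]'
python3 - <<'E'
from h import *
c=cam("wrist");im,d=get_image("wrist");cv2.imwrite("pics/w5.png",im);np.savez("w5.npz",im=im,d=d,K=c[0],R=c[1],t=c[2])
print(ctrl.read_state()['joint_pos'].round(3))
P=cloud(c,d)
from meas import circ
for z in (.084,.086,.088,.09,.092):
  m=(abs(P[...,2]-z)<.001)&(np.hypot(P[...,0]-.629,P[...,1]+.284)<.045);print(z,m.sum())
m=(abs(P[...,2]-.09)<.005)&(np.hypot(P[...,0]-.629,P[...,1]+.284)<.05);q=P[m];print("cup",circ(q),(q.min(0)+q.max(0))/2,np.median(q[:,2]),q.max(0)-q.min(0))
E
python3 meas.py w5.npz
```

```text
time_s: 10.95
ee_pos: [0.589, -0.3488, 0.178]
tool_rot: [-2.663, -1.667, 0.0]
force: [-0.1, -0.2, 0.3]
gripper_width: 0.705
[ 0.024  0.64   0.778  1.289 -0.437  1.384  0.318]
0.084 169
0.086 188
0.088 1426
0.09 597
0.092 0
cup (array([ 0.62804384, -0.28637498]), np.float64(0.02666012846112932)) [ 0.62812647 -0.28640336  0.0879495 ] 0.08853049728819552 [0.05936417 0.05960528 0.00589631]
body 3078 z 0.0605 outer circ [ 0.6299 -0.2847] 0.0393 rect [ 629.6 -284.6] [79.4 78.6] 67.7
cup 0
flange 1195 z 0.0495 outer circ [ 0.508  -0.4672] 0.0245 rect [ 508.5 -466.5] [54.3 54.9] 58.2
stub 183 z 0.083 outer circ [ 0.508 -0.467] 0.0078 rect [ 507.7 -466.7] [15.9 13.5] 35.5
handle 1822 z 0.0379 outer circ [ 0.5103 -0.189 ] 0.0251 rect [ 510.3 -190.8] [71.6 16.6] 11.2
```

View pics/w5.png

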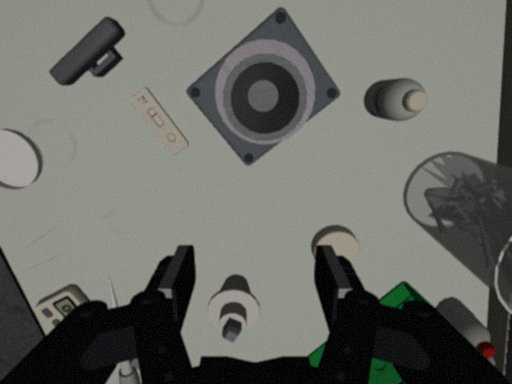

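```bash
python3 -m jog '[{"dp":[-0.7,-1,0],"twist":[0,0,-0.3],"hand":60},{"dp":[-0.7,-1,0],"twist":[0,0,-0.3],"hand":60},{"dp":[-0.7,-1,0],"twist":[0,0,-0.2],"hand":60},{"dp":[-0.7,-1,0],"twist":[0,0,0],"hand":60},{"dp":[-0.44,-0.73,0],"twist":[0,0,0],"hand":60},{"dp":[0,0,-1],"twist":[0,0,0],"hand":60},{"dp":[0,0,-1],"twist":[0,0,0],"hand":60},{"dp":[0,0,0],"twist":[0,0,0],"hand":60}]'
python3 - <<'E'
from h import *
c=cam("wrist");im,d=get_image("wrist");cv2.imwrite("pics/w6.png",im);np.savez("w6.npz",im=im,d=d,K=c[0],R=c[1],t=c[2])
print(ctrl.read_state()['joint_pos'].round(3))
E
python3 meas.py w6.npz
```

```text
time_s: 12.0
ee_pos: [0.5083, -0.4646, 0.1257]
tool_rot: [-2.766, -1.48, 0.002]
force: [0.1, -0.2, -0.2]
gripper_width: 0.697
[ 0.216  0.698  0.788  1.333 -0.491  1.309  0.423]
body 0
cup 0
flange 2668 z 0.0495 outer circ [ 0.5068 -0.4686] 0.0275 rect [ 507.2 -468.7] [55.7 54.7] 54.3
stub 392 z 0.083 outer circ [ 0.5075 -0.4676] 0.0074 rect [ 507.5 -467.5] [14.  13.6] 35.5
handle 0
```

View pics/w6.png

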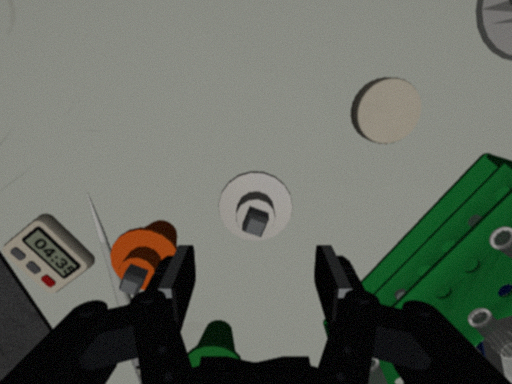

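Run:
```python
from h import *
for f in("w6.npz","side0.npz"):
    S=np.load(f);c=(S["K"],S["R"],S["t"]);P=cloud(c,S["d"]);P[S["d"]<=0]=9
    j=np.array([np.cos(np.radians(-33.7)),np.sin(np.radians(-33.7))]);k=np.array([-j[1],j[0]])
    D=P[...,:2]-[.5075,-.468];a=D@j;b=D@k
    for z0 in (.03,.06,.09):
        m=(P[...,2]>z0)&(P[...,2]<.12)&(abs(b)<.06)
        q=a[m&(a>.03)&(a<.2)];r=a[m&(a<-.03)&(a>-.2)];print(f,z0,"right",np.percentile(q,1) if len(q) else 0,"left",np.percentile(r,99) if len(r) else 0)
```

```text
w6.npz 0.03 right 0.135965929005435 left -0.06508797937854781
w6.npz 0.06 right 0.17614271567096323 left -0.07537965216697122
w6.npz 0.09 right 0 left 0
side0.npz 0.03 right 0.1377602778694986 left -0.06558691701905497
side0.npz 0.06 right 0.15974688867859121 left -0.08213279226061114
side0.npz 0.09 right 0.17482052553502647 left 0
```

```bash
python3 -m jog '[{"dp":[-0.04,-0.14,-0.5],"twist":[0,0,0],"hand":52},{"dp":[0,0,-0.8],"twist":[0,0,0],"hand":52},{"dp":[0,0,-0.8],"twist":[0,0,0],"hand":52},{"dp":[0,0,-0.6],"twist":[0,0,0],"hand":52},{"dp":[0,0,-0.36],"twist":[0,0,0],"hand":52},{"dp":[0,0,0],"twist":[0,0,0],"hand":52},{"dp":[0,0,0],"twist":[0,0,0],"hand":20},{"dp":[0,0,0],"twist":[0,0,0],"hand":20},{"dp":[0,0,0],"twist":[0,0,0],"hand":20},{"dp":[0,0,0],"twist":[0,0,0],"hand":20},{"dp":[0,0,0],"twist":[0,0,0],"hand":20}]' 60
python3 - <<'E'
from h import *
im,d=get_image("scene");cv2.imwrite("pics/s7.png",cv2.resize(im[150:320,150:370],None,fx=3,fy=3))
E
```

```text
time_s: 13.42
ee_pos: [0.5088, -0.4693, 0.0526]
tool_rot: [2.768, 1.483, 0.001]
force: [-0.3, 2.2, 5.4]
gripper_width: 0.297
```

View pics/s7.png

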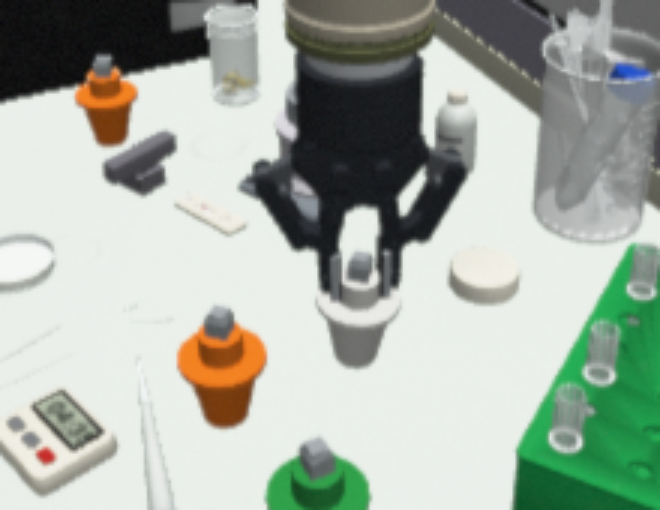

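```bash
python3 -m jog '[{"dp":[0,0,0.5],"twist":[0,0,0],"hand":20},{"dp":[0,0,1],"twist":[0,0,0],"hand":20},{"dp":[0,0,1],"twist":[0,0,0],"hand":20},{"dp":[0,0,1],"twist":[0,0,0],"hand":20},{"dp":[0.5,0.7,1],"twist":[0,0,0.1],"hand":20},{"dp":[0.6,0.9,0.2],"twist":[0,0,0.1],"hand":20},{"dp":[0.6,0.95,0],"twist":[0,0,0.1],"hand":20},{"dp":[0.6,0.95,0],"twist":[0,0,0.1],"hand":20},{"dp":[0.6,0.95,0],"twist":[0,0,0.1],"hand":20},{"dp":[0.6,0.95,0],"twist":[0,0,0.1],"hand":20},{"dp":[0.6,0.95,0],"twist":[0,0,0.1],"hand":20},{"dp":[0.6,0.9,0],"twist":[0,0,0.1],"hand":20}]'; python3 -m jog '[{"dp":[0,0,0],"twist":[0,0,0],"hand":20},{"dp":[0,0,0],"twist":[0,0,0],"hand":20}]'
python3 - <<'E'
from h import *
c=cam("wrist");im,d=get_image("wrist");cv2.imwrite("pics/w8.png",im);np.savez("w8.npz",im=im,d=d,K=c[0],R=c[1],t=c[2])
im,d=get_image("scene");cv2.imwrite("pics/s8.png",cv2.resize(im[80:280,150:370],None,fx=3,fy=3));np.savez("s8.npz",im=im,d=d)
im,d=get_image("side");np.savez("side8.npz",im=im,d=d)
E
```

```text
time_s: 14.98
ee_pos: [0.6269, -0.286, 0.1691]
tool_rot: [-2.658, -1.674, -0.0]
force: [0.5, 0.5, -0.3]
gripper_width: 0.297
time_s: 15.22
ee_pos: [0.6257, -0.2879, 0.169]
tool_rot: [2.659, 1.672, -0.001]
force: [-0.5, -0.7, -0.7]
gripper_width: 0.296
```

View pics/w8.png

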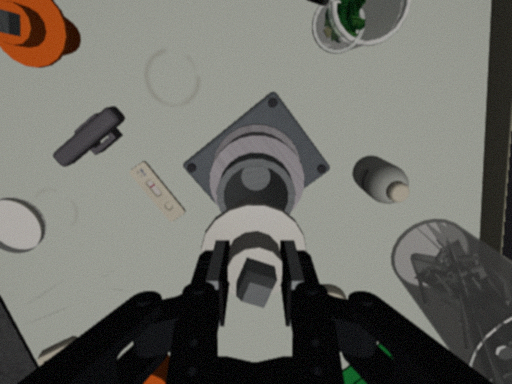

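View pics/s8.png

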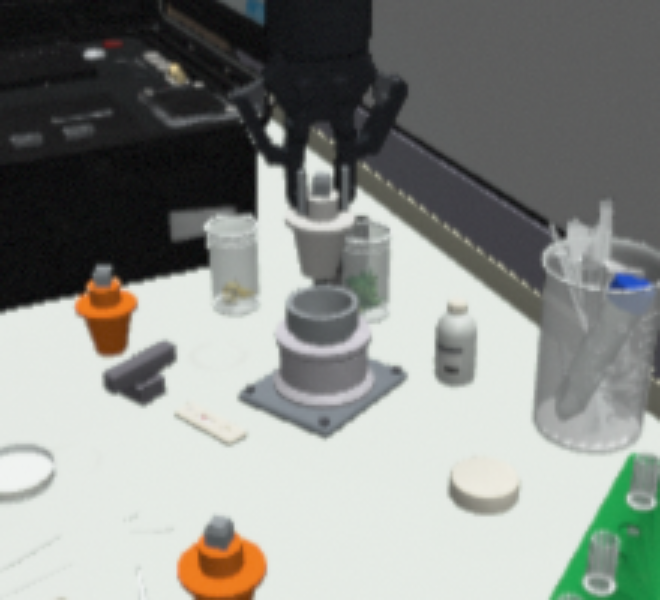

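Run:
```python
from h import *
from meas import circ
S=np.load("w8.npz");c=(S["K"],S["R"],S["t"]);P=cloud(c,S["d"])
roi=np.zeros(S["d"].shape,bool);roi[245:315,236:280]=1
for a,b in ((.193,.21),):
    m=roi&(P[...,2]>a)&(P[...,2]<b);q=P[m];print("stub",m.sum(),np.median(q,0),(q.min(0)+q.max(0))/2)
    print(cv2.minAreaRect((q[:,:2]*1000).astype(np.float32)))
m=(abs(P[...,2]-.165)<.006);m[:200]=0;q=P[m];print("flange",m.sum(),circ(q),q.min(0),q.max(0),np.median(q[:,2]))
m=(abs(P[...,2]-.089)<.004)&(np.hypot(P[...,0]-.628,P[...,1]+.286)<.05);q=P[m];print("collar",m.sum(),circ(q),q.min(0),q.max(0))
m=(abs(P[...,2]-.0605)<.004)&(np.hypot(P[...,0]-.628,P[...,1]+.286)<.05);q=P[m];print("body",m.sum(),circ(q),q.min(0),q.max(0))
C=cam("side");d=np.load("side8.npz")["d"];P=cloud(C,d);P[d<=0]=9
m=(abs(P[...,2]-.165)<.004)&(np.hypot(P[...,0]-.628,P[...,1]+.286)<.05);q=P[m];print("side flange",m.sum(),q.min(0),q.max(0))
C=cam("scene");d=np.load("s8.npz")["d"];P=cloud(C,d);P[d<=0]=9
m=(abs(P[...,2]-.165)<.004)&(np.hypot(P[...,0]-.628,P[...,1]+.286)<.05);q=P[m];print("scene flange",m.sum(),q.min(0),q.max(0))
```

```text
stub 1065 [ 0.62742409 -0.2873442   0.19932392] [ 0.62653649 -0.28800945  0.1974492 ]
((626.746337890625, -289.19610595703125), (14.461477279663086, 14.058801651000977), 43.04337692260742)
flange 3424 (array([ 0.63582242, -0.37692357]), np.float64(0.10349653141811647)) [ 0.60063417 -0.43928888  0.15900796] [ 0.73797025 -0.26103327  0.17098213] 0.1661418910351461
collar 1178 (array([ 0.62861762, -0.28555463]), np.float64(0.026614895845376227)) [ 0.59888863 -0.31107032  0.08500406] [ 0.65797083 -0.25639011  0.09056139]
body 2410 (array([ 0.63103811, -0.28250721]), np.float64(0.032453921570058886)) [ 0.59010235 -0.32146459  0.05650267] [ 0.66960553 -0.24493709  0.06447864]
side flange 106 [ 0.59603098 -0.3163926   0.16151562] [ 0.6396919  -0.26167389  0.16899889]
scene flange 141 [ 0.59669577 -0.31808087  0.16110927] [ 0.64895259 -0.26730983  0.16898061]
```

```bash
python3 -m jog '[{"dp":[0.06,0.1,-0.4],"twist":[0,0,0],"hand":20},{"dp":[0,0,-0.8],"twist":[0,0,0],"hand":20},{"dp":[0,0,-0.8],"twist":[0,0,0],"hand":20},{"dp":[0,0,-0.5],"twist":[0,0,0],"hand":20},{"dp":[0,0,-0.2],"twist":[0,0,0],"hand":20},{"dp":[0,0,0],"twist":[0,0,0],"hand":20}]'
python3 - <<'E'
from h import *
im,d=get_image("scene");cv2.imwrite("pics/s9.png",cv2.resize(im[110:280,150:370],None,fx=3,fy=3))
E
```

```text
time_s: 16.12
ee_pos: [0.6274, -0.2851, 0.1014]
tool_rot: [-2.659, -1.673, 0.0]
force: [0.6, -1.1, -0.2]
gripper_width: 0.302
```

View pics/s9.png

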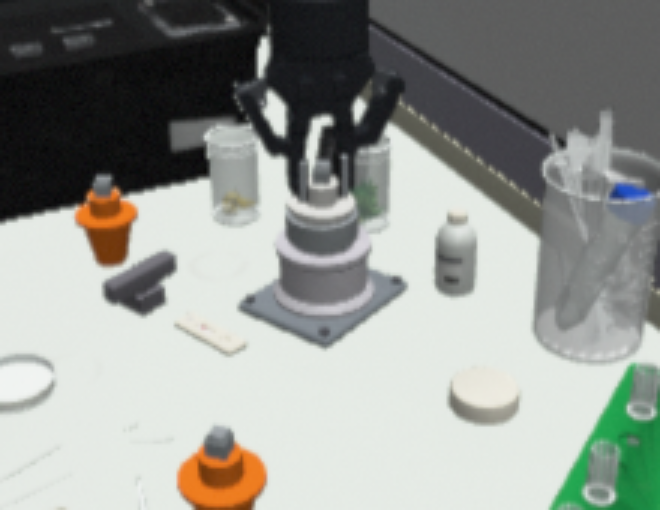

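Plunger is in, flange just above the collar (320,210). Push down gently in small steps, still holding.

```bash
for i in 1; do python3 -m jog '[{"dp":[0,0,-0.08],"twist":[0,0,0],"hand":20},{"dp":[0,0,-0.08],"twist":[0,0,0],"hand":20}]'; python3 -m jog '[{"dp":[0,0,-0.08],"twist":[0,0,0],"hand":20},{"dp":[0,0,-0.04],"twist":[0,0,0],"hand":20}]';python3 -m jog '[{"dp":[0,0,-0.06],"twist":[0,0,0],"hand":20},{"dp":[0,0,-0.04],"twist":[0,0,0],"hand":20}]';  done
```

```text
time_s: 16.42
ee_pos: [0.6277, -0.2852, 0.0979]
tool_rot: [2.659, 1.673, 0.001]
force: [-0.2, 0.5, -0.4]
gripper_width: 0.303
time_s: 16.68
ee_pos: [0.628, -0.2854, 0.0953]
tool_rot: [2.658, 1.672, 0.001]
force: [0.8, -1.1, 4.3]
gripper_width: 0.298
time_s: 16.92
ee_pos: [0.6282, -0.2853, 0.0927]
tool_rot: [2.658, 1.672, 0.002]
force: [2.6, -0.2, 6.0]
gripper_width: 0.297
```

```bash
python3 -m jog '[{"dp":[0,0,-0.06],"twist":[0,0,0],"hand":20},{"dp":[0,0,-0.04],"twist":[0,0,0],"hand":20}]'; python3 -m jog '[{"dp":[0,0,-0.06],"twist":[0,0,0],"hand":20},{"dp":[0,0,-0.04],"twist":[0,0,0],"hand":20}]';python3 -m jog '[{"dp":[0,0,-0.04],"twist":[0,0,0],"hand":20},{"dp":[0,0,0],"twist":[0,0,0],"hand":20}]'
```

```text
time_s: 17.18
ee_pos: [0.6287, -0.2854, 0.0908]
tool_rot: [2.657, 1.672, 0.003]
force: [1.4, 0.5, 11.2]
gripper_width: 0.299
time_s: 17.42
ee_pos: [0.6287, -0.2856, 0.0903]
tool_rot: [2.656, 1.672, 0.005]
force: [-4.9, 4.8, 25.6]
gripper_width: 0.296
time_s: 17.68
ee_pos: [0.6287, -0.2856, 0.0903]
tool_rot: [2.656, 1.672, 0.005]
force: [-7.9, 4.9, 26.2]
gripper_width: 0.298
```

```bash
python3 -m jog '[{"dp":[0,0,0.08],"twist":[0,0,0],"hand":20},{"dp":[0,0,0],"twist":[0,0,0],"hand":40},{"dp":[0,0,0.04],"twist":[0,0,0],"hand":50},{"dp":[0,0,0.08],"twist":[0,0,0],"hand":60},{"dp":[0,0,0.6],"twist":[0,0,0],"hand":60},{"dp":[0,0,1],"twist":[0,0,0],"hand":60},{"dp":[0,0,1],"twist":[0,0,0],"hand":60},{"dp":[0,-1,0],"twist":[0,0,0],"hand":60},{"dp":[0,-1,0],"twist":[0,0,0],"hand":60},{"dp":[0,0,0],"twist":[0,0,0],"hand":60}]'
python3 - <<'E'
from h import *
c=cam("wrist");im,d=get_image("wrist");cv2.imwrite("pics/w10.png",im);np.savez("w10.npz",im=im,d=d,K=c[0],R=c[1],t=c[2])
im,_=get_image("scene");cv2.imwrite("pics/s10.png",cv2.resize(im[110:280,150:370],None,fx=3,fy=3))
from meas import circ
P=cloud(c,d)
h=np.hypot(P[...,0]-.629,P[...,1]+.285)<.05
print(np.histogram(P[h][:,2],bins=np.arange(.05,.13,.003)))
for n,a,b in (("stub",.116,.126),("flange",.083,.091),("body",.056,.064)):
    m=h&(P[...,2]>a)&(P[...,2]<b);q=P[m]
    k,_=cv2.findContours(m.astype(np.uint8),cv2.RETR_EXTERNAL,cv2.CHAIN_APPROX_NONE);k=max(k,key=len)[:,0];z=np.median(q[:,2])
    w=np.array([ray_plane(c,u,v,z) for u,v in k]);print(n,m.sum(),z,circ(w),cv2.minAreaRect((w[:,:2]*1000).astype(np.float32)))
E
```

```text
time_s: 18.92
ee_pos: [0.6262, -0.3381, 0.1571]
tool_rot: [2.661, 1.667, -0.002]
force: [-0.2, 1.2, -0.5]
gripper_width: 0.7
(array([   0,    0,   44, 2754,   49,   19,    9,   10,   11,   11,  477,
        179, 3507,   60,   28,   20,   24,   41,  860,   28,   22,   26,
        131,  339,   83,    0]), array([0.05 , 0.053, 0.056, 0.059, 0.062, 0.065, 0.068, 0.071, 0.074,
       0.077, 0.08 , 0.083, 0.086, 0.089, 0.092, 0.095, 0.098, 0.101,
       0.104, 0.107, 0.11 , 0.113, 0.116, 0.119, 0.122, 0.125, 0.128]))
stub 553 0.12101291121052782 (array([ 0.62865996, -0.28556092]), np.float64(0.007564372719338375)) ((628.7020874023438, -285.5638427734375), (13.986190795898438, 13.428544998168945), 43.43022155761719)
flange 3739 0.08743964352220449 (array([ 0.6282004 , -0.28585001]), np.float64(0.027640595312227324)) ((628.1110229492188, -285.7818908691406), (55.067161560058594, 56.4117431640625), 16.442155838012695)
body 2842 0.060471514969232865 (array([ 0.62871708, -0.28567625]), np.float64(0.036727285750138325)) ((630.1390991210938, -284.98321533203125), (78.97967529296875, 78.71757507324219), 16.376068115234375)
```

View pics/w10.png

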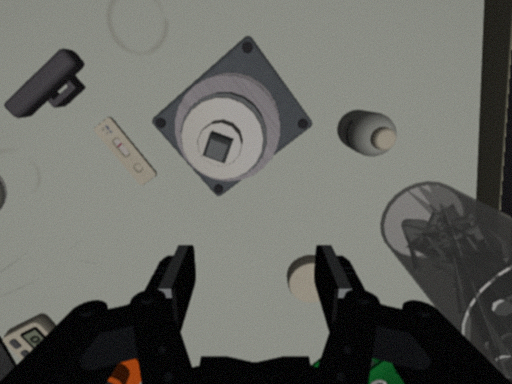

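View pics/s10.png

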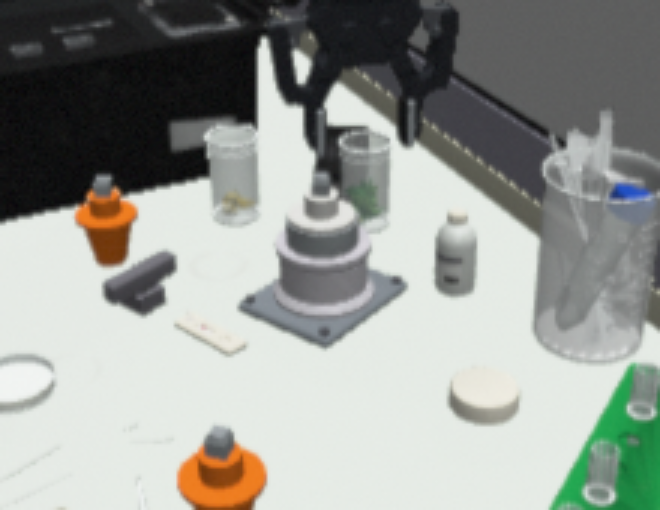

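```bash
python3 -m jog '[{"dp":[-0.6,0.3,0.2],"twist":[0,0,-0.66],"hand":50},{"dp":[-0.6,0.8,0],"twist":[0,0,-0.66],"hand":44},{"dp":[-0.6,0.8,0],"twist":[0,0,-0.66],"hand":44},{"dp":[-0.6,0.8,0],"twist":[0,0,-0.66],"hand":44},{"dp":[-0.6,0.8,0],"twist":[0,0,-0.66],"hand":44},{"dp":[-0.6,0.8,0],"twist":[0,0,-0.66],"hand":44},{"dp":[-0.6,0.8,0],"twist":[0,0,-0.66],"hand":44},{"dp":[-0.5,0.8,0],"twist":[0,0,-0.67],"hand":44},{"dp":[0,0.06,0],"twist":[0,0,0],"hand":44},{"dp":[0,0,0],"twist":[0,0,0],"hand":44}]'
python3 - <<'E'
from h import *
c=cam("wrist");im,d=get_image("wrist");cv2.imwrite("pics/w11.png",im);np.savez("w11.npz",im=im,d=d,K=c[0],R=c[1],t=c[2])
print(ctrl.read_state()['joint_pos'].round(3))
P=cloud(c,d)
for n,x,y,r,a,b in (("bar",.509,-.189,.06,.033,.043),("or stub",.515,-.104,.03,.076,.09),("or flange",.515,-.104,.04,.045,.054)):
    m=(np.hypot(P[...,0]-x,P[...,1]-y)<r)&(P[...,2]>a)&(P[...,2]<b);q=P[m]
    if len(q)<9: print(n,len(q));continue
    print(n,len(q),np.median(q[:,2]),(q.min(0)+q.max(0))/2,cv2.minAreaRect((q[:,:2]*1000).astype(np.float32)))
E
```

```text
time_s: 20.27
ee_pos: [0.5107, -0.1854, 0.1614]
tool_rot: [-3.125, -0.319, -0.002]
force: [-0.3, -0.7, 0.2]
gripper_width: 0.517
[-0.556  0.412  1.087  1.734 -0.385  1.231 -0.74 ]
bar 1323 0.03805704750894582 [ 0.50920743 -0.1891655   0.03714861] ((509.1341857910156, -189.3865966796875), (71.36354064941406, 15.419761657714844), 11.460442543029785)
or stub 388 0.08278845454815661 [ 0.52659485 -0.10411219  0.08056772] ((526.8694458007812, -104.0975570678711), (13.974211692810059, 13.91145133972168), 51.82865905761719)
or flange 2407 0.04943147808095786 [ 0.52662252 -0.10404612  0.04954611] ((526.5368041992188, -103.997802734375), (55.04205322265625, 54.89524841308594), 4.443539142608643)
```

View pics/w11.png

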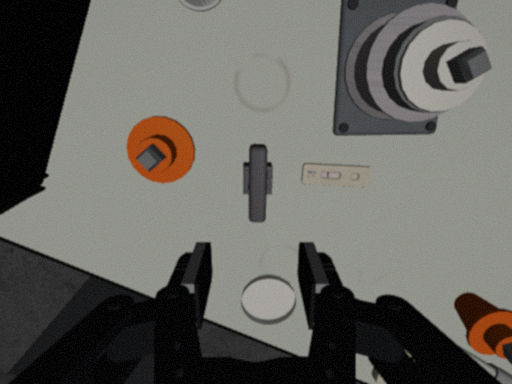

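```bash
python3 -m jog '[{"dp":[-0.06,-0.16,-0.6],"twist":[0,0,0],"hand":44},{"dp":[0,0,-1],"twist":[0,0,0],"hand":44},{"dp":[0,0,-1],"twist":[0,0,0],"hand":44},{"dp":[0,0,-1],"twist":[0,0,0],"hand":44},{"dp":[0,0,-0.6],"twist":[0,0,0],"hand":44},{"dp":[0,0,0],"twist":[0,0,0],"hand":44}]'
python3 - <<'E'
from h import *
im,d=get_image("scene");cv2.imwrite("pics/s12.png",cv2.resize(im[120:270,110:310],None,fx=3,fy=3))
E
```

```text
time_s: 21.08
ee_pos: [0.5074, -0.1905, 0.0548]
tool_rot: [-3.126, -0.312, 0.004]
force: [-0.2, -0.5, 0.3]
gripper_width: 0.515
```

View pics/s12.png

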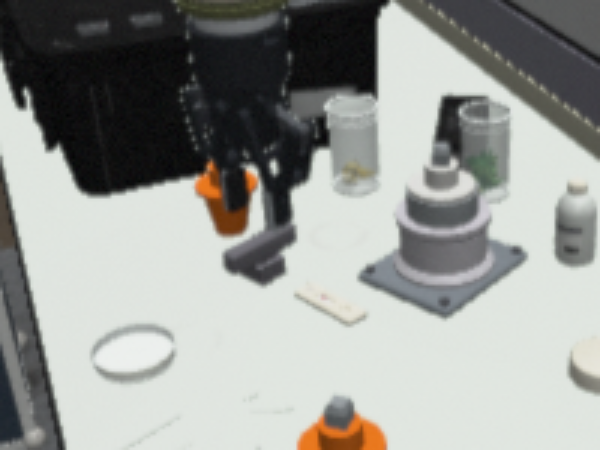

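```bash
python3 -m jog '[{"dp":[0.07,0.05,-0.5],"twist":[0,0,0],"hand":44},{"dp":[0,0,-0.5],"twist":[0,0,0],"hand":44},{"dp":[0,0,-0.14],"twist":[0,0,0],"hand":44},{"dp":[0,0,0],"twist":[0,0,0],"hand":44},{"dp":[0,0,0],"twist":[0,0,0],"hand":8},{"dp":[0,0,0],"twist":[0,0,0],"hand":8},{"dp":[0,0,0],"twist":[0,0,0],"hand":8},{"dp":[0,0,0],"twist":[0,0,0],"hand":8},{"dp":[0,0,0],"twist":[0,0,0],"hand":8}]' 60; python3 -m jog '[{"dp":[0,0,0.5],"twist":[0,0,0],"hand":8},{"dp":[0,0,1],"twist":[0,0,0],"hand":8},{"dp":[0,0,1],"twist":[0,0,0],"hand":8},{"dp":[0,0,0],"twist":[0,0,0],"hand":8}]'
python3 - <<'E'
from h import *
im,d=get_image("wrist");cv2.imwrite("pics/w13.png",im)
im,d=get_image("scene");cv2.imwrite("pics/s13.png",cv2.resize(im[100:270,110:310],None,fx=3,fy=3))
E
```

```text
time_s: 22.25
ee_pos: [0.5105, -0.1889, 0.028]
tool_rot: [-3.126, -0.313, -0.001]
force: [-1.4, 0.8, 4.8]
gripper_width: 0.166
time_s: 22.75
ee_pos: [0.5114, -0.1894, 0.0921]
tool_rot: [3.125, 0.313, 0.005]
force: [1.5, 0.6, -0.5]
gripper_width: 0.169
```

View pics/s13.png

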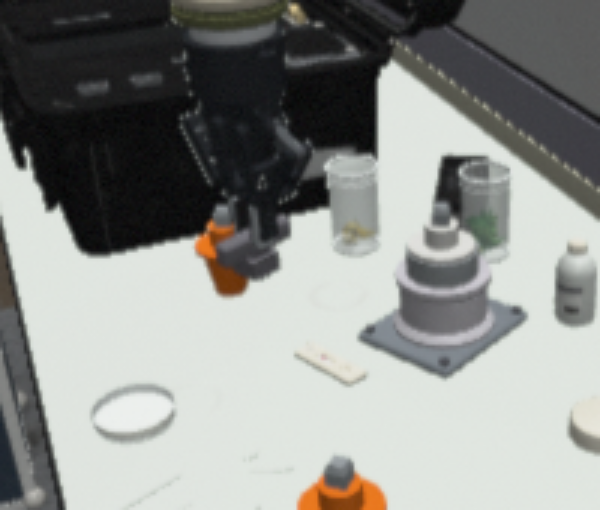

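View pics/w13.png

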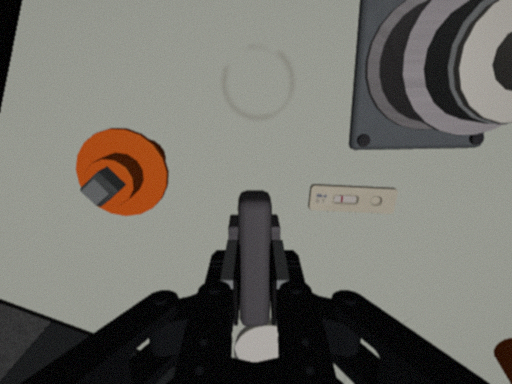

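```bash
python3 -m jog '[{"dp":[0,0,0.9],"twist":[0,0,0],"hand":8},{"dp":[0,0,1],"twist":[0,0,0],"hand":8},{"dp":[0,0,1],"twist":[0,0,0.2],"hand":8},{"dp":[0.6,-0.5,0.45],"twist":[0,0,0.5],"hand":8},{"dp":[0.6,-0.5,0],"twist":[0,0,0.5],"hand":8},{"dp":[0.6,-0.5,0],"twist":[0,0,0.5],"hand":8},{"dp":[0.6,-0.5,0],"twist":[0,0,0.5],"hand":8},{"dp":[0.6,-0.5,0],"twist":[0,0,0.5],"hand":8},{"dp":[0.6,-0.5,0],"twist":[0,0,0.5],"hand":8},{"dp":[0.6,-0.5,0],"twist":[0,0,0],"hand":8},{"dp":[0.49,-0.35,0],"twist":[0,0,0],"hand":8},{"dp":[0,0,0],"twist":[0,0,0],"hand":8}]';  python3 -m jog '[{"dp":[0,0,0],"twist":[0,0,0],"hand":8},{"dp":[0,0,0],"twist":[0,0,0],"hand":8}]'
python3 - <<'E'
from h import *
c=cam("wrist");im,d=get_image("wrist");cv2.imwrite("pics/w14.png",im);np.savez("w14.npz",im=im,d=d,K=c[0],R=c[1],t=c[2])
for n in("scene","side"):
    im,d=get_image(n);np.savez(n+"14.npz",im=im,d=d);
    cv2.imwrite(f"pics/{n}14.png",cv2.resize(im[70:270,150:370] if n=="scene" else im[90:240,150:350],None,fx=3,fy=3,interpolation=cv2.INTER_CUBIC))
print(ctrl.read_state()['joint_pos'].round(3))
E
```

```text
time_s: 24.35
ee_pos: [0.6271, -0.2854, 0.1718]
tool_rot: [-2.918, -1.161, 0.003]
force: [0.2, 1.0, -1.0]
gripper_width: 0.164
time_s: 24.6
ee_pos: [0.6271, -0.2845, 0.1736]
tool_rot: [-2.918, -1.163, -0.0]
force: [-0.1, 0.3, -1.2]
gripper_width: 0.169
[-0.117  0.675  0.84   1.279 -0.492  1.395 -0.119]
```

View pics/scene14.png

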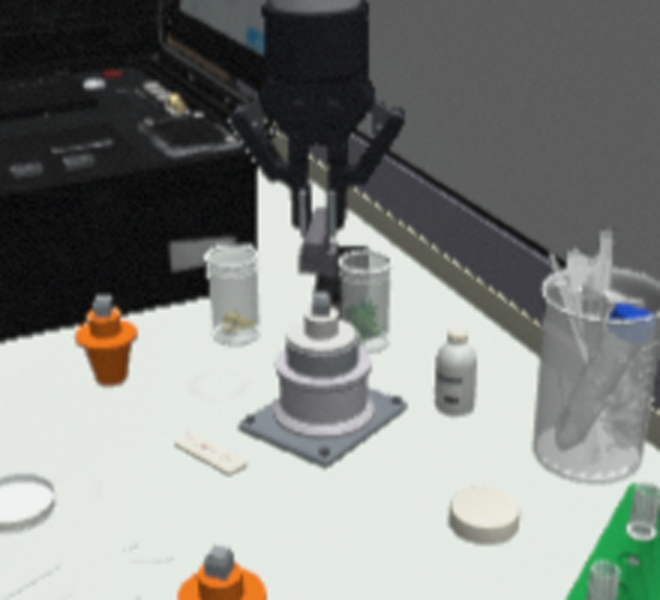

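View pics/side14.png

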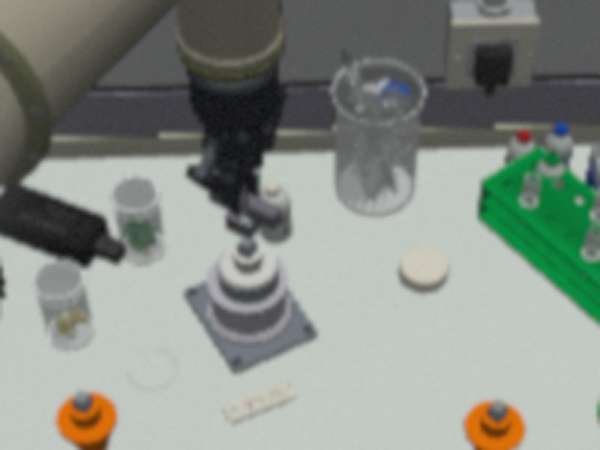

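View pics/w14.png

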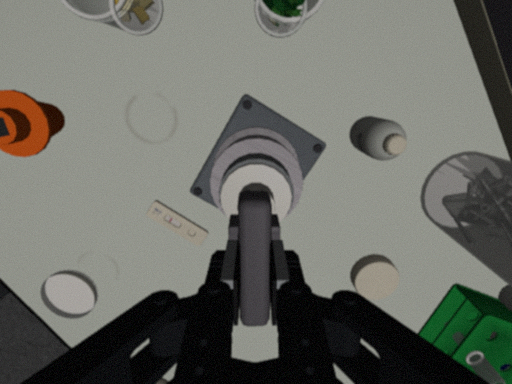

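Run:
```python
from h import *
S=np.load("w14.npz");c=(S["K"],S["R"],S["t"]);P=cloud(c,S["d"])
roi=np.zeros(S["d"].shape,bool);roi[185:330,238:274]=1
m=roi&(P[...,2]>.17)&(P[...,2]<.195);q=P[m]
k=abs(q[:,2]-np.median(q[:,2]))<.004;q=q[k]
print(len(q),np.median(q,0),cv2.minAreaRect((q[:,:2]*1000).astype(np.float32)))
A=np.c_[q[:,:2]-q[:,:2].mean(0),np.ones(len(q))];print(np.linalg.lstsq(A,q[:,2],rcond=None)[0])
h=(np.hypot(P[...,0]-.629,P[...,1]+.285)<.05)
m=h&(abs(P[...,2]-.0874)<.003);q=P[m];print("flange",q.min(0),q.max(0))
for n,C in (("scene",cam("scene")),("side",cam("side"))):
    d=np.load(n+"14.npz")["d"];P=cloud(C,d);P[d<=0]=9
    m=(np.hypot(P[...,0]-.628,P[...,1]+.285)<.045)&(abs(P[...,2]-.18)<.006);q=P[m]
    if len(q)>5:print(n,len(q),q.mean(0),cv2.minAreaRect((q[:,:2]*1000).astype(np.float32)))
    m=(np.hypot(P[...,0]-.628,P[...,1]+.285)<.03)&(abs(P[...,2]-.118)<.005);q=P[m]
    if len(q)>5:print(n,"stub",len(q),(q.min(0)+q.max(0))/2)
```

```text
3947 [ 0.63065537 -0.2826591   0.18378309] ((626.8624267578125, -286.362060546875), (71.01104736328125, 17.02835464477539), 42.58892059326172)
[-0.01357179  0.00329691  0.18361422]
flange [ 0.60037464 -0.31367462  0.08441093] [ 0.65550481 -0.25821251  0.09013249]
scene 132 [ 0.61768672 -0.29466689  0.18166251] ((624.2685546875, -289.2021484375), (63.62505340576172, 37.144134521484375), 20.1337833404541)
scene stub 28 [ 0.62551377 -0.28821069  0.11738628]
side 84 [ 0.61261631 -0.2930538   0.18144572] ((621.0484008789062, -283.85589599609375), (71.05875396728516, 28.252437591552734), 62.63468933105469)
side stub 23 [ 0.62399883 -0.28526439  0.11726675]
```

```bash
python3 -m jog '[{"dp":[0.07,0.03,-0.3],"twist":[0,0,0.08],"hand":8},{"dp":[0,0,-0.4],"twist":[0,0,0],"hand":8},{"dp":[0,0,-0.3],"twist":[0,0,0],"hand":8},{"dp":[0,0,0],"twist":[0,0,0],"hand":8}]';python3 -m jog '[{"dp":[0,0,-0.15],"twist":[0,0,0],"hand":8},{"dp":[0,0,-0.15],"twist":[0,0,0],"hand":8},{"dp":[0,0,0],"twist":[0,0,0],"hand":8}]'
```

```text
time_s: 25.25
ee_pos: [0.6287, -0.284, 0.1476]
tool_rot: [-2.909, -1.183, 0.002]
force: [0.3, -0.1, -0.2]
gripper_width: 0.166
time_s: 25.62
ee_pos: [0.6291, -0.2842, 0.141]
tool_rot: [-2.91, -1.183, 0.0]
force: [0.1, -0.3, -1.0]
gripper_width: 0.167
```

```bash
python3 -m jog '[{"dp":[0,0,-0.12],"twist":[0,0,0],"hand":8},{"dp":[0,0,-0.12],"twist":[0,0,0],"hand":8},{"dp":[0,0,-0.06],"twist":[0,0,0],"hand":8},{"dp":[0,0,0],"twist":[0,0,0],"hand":8}]';python3 -m jog '[{"dp":[0,0,-0.06],"twist":[0,0,0],"hand":8},{"dp":[0,0,0],"twist":[0,0,0],"hand":8}]'
```

```text
time_s: 26.12
ee_pos: [0.6291, -0.2842, 0.1336]
tool_rot: [-2.91, -1.183, 0.0]
force: [0.2, -0.3, -1.3]
gripper_width: 0.162
time_s: 26.38
ee_pos: [0.6294, -0.2845, 0.1329]
tool_rot: [2.91, 1.183, 0.001]
force: [0.1, -0.3, 4.3]
gripper_width: 0.168
```

Seated (contact at the predicted height). Release and back off, then check.

```bash
python3 -m jog '[{"dp":[0,0,0],"twist":[0,0,0],"hand":22},{"dp":[0,0,0],"twist":[0,0,0],"hand":36},{"dp":[0,0,0.1],"twist":[0,0,0],"hand":44},{"dp":[0,0,0.6],"twist":[0,0,0],"hand":44},{"dp":[0,0,1],"twist":[0,0,0],"hand":44},{"dp":[0,0,1],"twist":[0,0,0],"hand":44},{"dp":[-0.7,-0.5,0.2],"twist":[0,0,0],"hand":44},{"dp":[-0.7,-0.5,0],"twist":[0,0,0],"hand":44},{"dp":[-0.5,-0.3,0],"twist":[0,0,0],"hand":44},{"dp":[0,0,0],"twist":[0,0,0],"hand":44}]'
python3 - <<'E'
from h import *
c=cam("wrist");im,d=get_image("wrist");cv2.imwrite("pics/w15.png",im)
P=cloud(c,d)
h=np.hypot(P[...,0]-.629,P[...,1]+.285)<.05
print(np.histogram(P[h][:,2],bins=np.arange(.05,.16,.004)))
for n,a,b in (("bar",.138,.148),("flange",.084,.091)):
    q=P[h&(P[...,2]>a)&(P[...,2]<b)];print(n,len(q),np.median(q[:,2]),cv2.minAreaRect((q[:,:2]*1000).astype(np.float32)))
    A=np.c_[q[:,:2]-q[:,:2].mean(0),np.ones(len(q))];print("slopes",np.linalg.lstsq(A,q[:,2],rcond=None)[0])
im,d=get_image("scene");cv2.imwrite("pics/s15.png",cv2.resize(im[70:270,150:370],None,fx=3,fy=3,interpolation=cv2.INTER_CUBIC))
E
```

```text
time_s: 27.62
ee_pos: [0.5797, -0.3181, 0.2044]
tool_rot: [-2.911, -1.178, 0.001]
force: [-0.7, 0.2, 0.7]
gripper_width: 0.509
(array([   0,    0, 1876,   50,    0,    0,    0,   93,  274, 1391,    1,
          0,    0,   36,    9,    0,   11,   13,  550,    6,   12,   13,
        433, 2217,    0,    0,    0]), array([0.05 , 0.054, 0.058, 0.062, 0.066, 0.07 , 0.074, 0.078, 0.082,
       0.086, 0.09 , 0.094, 0.098, 0.102, 0.106, 0.11 , 0.114, 0.118,
       0.122, 0.126, 0.13 , 0.134, 0.138, 0.142, 0.146, 0.15 , 0.154,
       0.158]))
bar 2650 0.14302950270472092 ((628.21484375, -286.0082702636719), (70.29696655273438, 15.953313827514648), 43.66815185546875)
slopes [-0.00024772  0.00229739  0.14287589]
flange 1438 0.08737482092272181 ((627.4364624023438, -286.74505615234375), (52.56653594970703, 54.78163528442383), 42.588226318359375)
slopes [0.00265272 0.00304333 0.08738444]
```

View pics/s15.png

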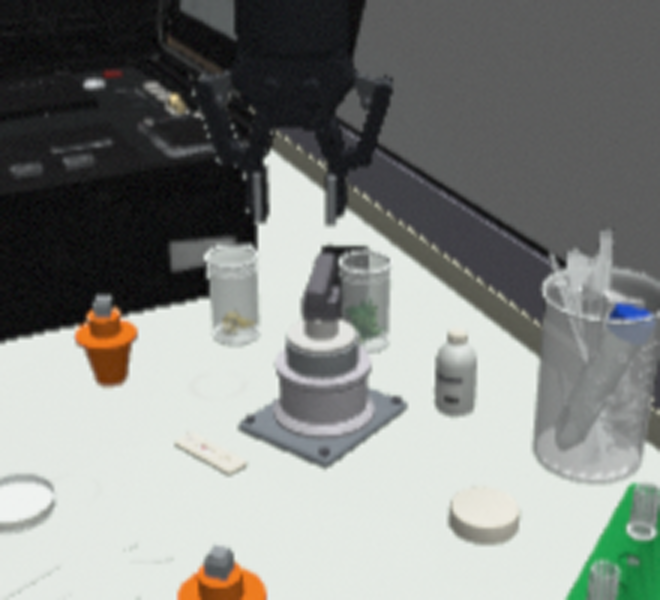

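View pics/w15.png

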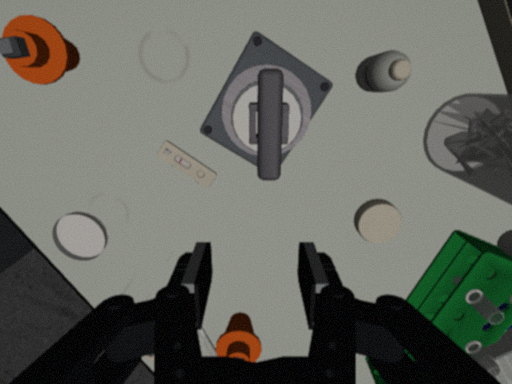

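Bar top is at 0.143 m (handle_mid 64 mm above the rim, fully on), level and centred. Both sample cups are standing and the gripper is clear.

```bash
python3 -c "
from cell import ctrl
print(ctrl.job_done())"
```

```text
the job is handed in; nothing more can be done
None
```

The leaf-sample press is together and handed in at about 28 s of the 72 s. I set the strainer cup in the bowl and the pale plunger in the cup. I then pushed the plunger home while still holding it by the boss; it stopped firmly at about 26 N. Last, I fitted the T-handle, turned to match the stub at about 43°, and let go.

**Cup and plunger:** after the push the stub top measured 0.121 m, 61 mm above the rim as specified. In the last check the flange top was at 0.087 m.

**Handle:** the bar top was at 0.143 m, which puts its mid-point 64 mm above the rim, so fully on. It was within about 1 mm of the stub axis as measured before fitting, and level within 0.003 rad.

**Surroundings:** both sample cups are upright, the gripper is clear of everything, and the green and orange look-alikes were not touched.

No check failed. I pushed through the boss and flange rather than on the stub top. The gripper opening read about 25 mm on the 28 mm boss, which I put down to its scale. There is no verdict from the system.

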